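# Peel the top tray off the stuck stack and show it over the light panel

### The arm

A 7-joint arm with a two-finger parallel gripper is mounted at the origin on the work surface. World frame = base frame: x ahead of the robot, y to its left, z up, the work surface at z = 0. Lengths are in m, angles in rad, forces in N, time in s.
With the tool pointing down it reaches from about 0.4 to 0.85 m from the base axis. Payload 10.4 kg.
Tool frame: the origin (TCP) lies midway between the tips of the shut fingers; the grasp point (between the pads) lies 19 mm behind it; z points along the fingers, y is the line along which they close (so a half turn about z gives the same grasp; the last joint's range is limited). The gripper opens to 87 mm and grips with 3 to 60 N. Pads are 19 mm wide; open, the fingers measure 117 mm over their backs; the gripper's body (75 mm by 190 mm) begins 51 mm behind the grasp point.
Start: joints at [-1.147, 0.332, -0.065, 1.46, 0.022, 1.35, -0.088], TCP at [0.27, 0.564, 0.223] pointing down, gripper open.
Joint ranges: [-2.6, 2.6], [-0.5, 2.12], [-1.47, 1.34], [0.16, 2.42], [-1.27, 4.41], [0.06, 2.06], [-2.6, 2.6]. Speed limits (rad/s): [2.22, 2.22, 2.79, 2.79, 3.14, 3.14, 3.14].

### API

Orientations are given as a unit quaternion [x, y, z, w].
In Python, from bench import r gives the robot as it stands.
- The arm moves only by the tool arm_command, never from a script. Its argument "moves" is one flat list of numbers, 4 for each row, row after row: the shift along the tool's x, y, z in cm, then the turn about the tool's z in degrees. A call has 1 to 12 rows; each row shifts and turns the commanded pose from where the row before left it, along the tool's axes as they then stand; what a row does not reach is not made up. A row lasts 1/12 s, in which the tool goes at most 41.7 mm and 7.16 degrees, less where a joint would pass 70% of its speed; a pose out of reach is approached as far as the arm can. A call with a gripper value outside its range is refused whole. "fingers" is the opening in per cent of the stroke, from 0 (shut) to 100 (fully open), set as the call begins (left out, the last holds). The fingers move at their own pace and stop on an object; "squeeze" is the grip in N (left out, the last holds). Time passes only in rows, so rows that do not move let the fingers close. It gives the time, the measured TCP pose, the force, the opening and the grip force at its end, in the units of the state.
- r.read_state(): the state, without advancing time (a new reading comes with each control period).
- r.camera(name): name is "side" or "top"; returns the picture (384x512x3 uint8, red, green, blue); there is no depth.
- r.camera_info(name): a dict with "fx", "fy", "cx", "cy" (pixels), "origin" and "attitude" of the camera in the world. Camera axes: x right, y up, looking along -z (the intrinsics and any distortion apply to the point x, -y, -z); pixel columns grow to the right and rows downward; lengths in m; the calibration is good to about 2 mm. A picture is of the moment at which its call begins. camera_info takes no time and is no camera call.
- r.close_job(): hands the job in; it is judged then, once.
The state is a dict: "time": time; "joint_positions": joint angles; "joint_vel": joint speeds; "joint_torque": joint torques, N m; "ee_pos": TCP position; "eef_rot": TCP orientation; "ft_force": force on the tool from outside, world axes, zero at the start; "torque": the same for the moment, N m; "width": finger opening in m; "grip_force": force on a finger pad.
Only numpy, scipy, OpenCV 4.12 (cv2) and the standard library are available. Lean on these libraries where they do the work, as an engineer would, in place of code of your own. Each camera call takes 0.05 s, during which the arm holds its last target. There are 200 camera calls.

### The job

The formed plastic trays are stuck together in a stack. Take the topmost tray by the ear at its corner, peel it off from that corner first, so that the opposite corner comes away last and the rest of the stack stays standing where it is, then hold the tray open side up, not steeply tilted, in the air with its middle over the flat light panel. Finish while still holding it there, clear of everything, and leave the other things on the bench undisturbed.

Things in the scene. Friction and masses are not known exactly. Their poses are not given: they have to be found in the camera images.
- tray_ear (a point): Grip point of the top tray's ear: an upright fin on the tray's +x +y corner, sticking out along its diagonal (0.806, 0.591 in tray x, y), 10 mm thick, 24 mm tall, 28 mm long outside the corner. The point is 14 mm outside the corner, at mid-height, level with the rim's top. Another tray's ear lies right under it, 4 mm below the fin's lower edge. Axes: the tray's, z up.
- tray_far (a point): The top tray's corner diagonally opposite to its ear (-x -y), at the outer edge and underside of the rim: 200 mm from the ear's grip point in plan and 14 mm lower. The peeling tray pivots on this corner. Axes: the tray's.
- tray_center (a point): Middle of the top tray, 16 mm below the rim's top, 107 mm in plan from the ear's grip point. White plastic, 60 g, rim 150 (x) by 110 (y) mm, 32 mm high; rolled rim 9 mm wide, 14 mm tall; tapered basin, 112 by 72 mm at the bottom. Stuck: four small spring tabs of the tray below pinch the rim around the end away from the ear; each holds with roughly 1 N till its place is lifted 4 mm.
- pile: The rest of the stack: five such trays, loose on the bench as one piece, 0.4 kg, rim top 88 mm up. Origin at the centre of its underside, axes as the top tray's. The second tray is turned end for end: its ear is at the corner opposite to the top tray's ear, 14 mm lower. The top tray's rim rests on the pile's, its basin reaches 18 mm in with 3 mm of play. Lifted level, it may come along.
- panel: Flat light panel, 250 (x) by 190 (y) by 10 mm, aluminium frame with a white lit face, fixed on the bench. Origin at the centre of its underside.
- bottle: Amber glass bottle, diameter 60, 150 mm high, standing at the back. Origin at its underside.
- jar: Clear jar with white cap, diameter 64, 85 mm high. Origin at its underside.
- tube_rack: Blue rack with capped sample tubes, 60 by 110 by 52 mm. Origin at its underside.
- dish: Closed glass dish, diameter 60, 13 mm high, in front of the robot. Origin at its underside.
- pen_cup: Grey cup with two pens, diameter 72, 145 mm high with the pens. Origin at its underside.
- tip_box: Grey box with clear lid, 85 by 120 by 63 mm, at the back. Origin at its underside.
There are look-alikes about, which are no part of the job. Leave any black or green look-alike of the part that bears tray_ear alone.

How it is judged:
By the outcome, as a careful person would: the job done as asked, in the order asked, and still so for the second after the job is handed in, while the arm keeps its last pose, push and grip.
It also fails if it takes over 54 s, if anything falls off the work surface, if the arm or the gripper's body presses on something with over 40 N, if the wrist force passes 120 N, or if a joint passes its speed limit or range.

## Working session

There is one attempt and no reset: what is moved stays moved. The work goes in short steps, Python scripts to look and compute and a tool call to move; the robot and the scene stay as the last step left them, time stands still between calls to the robot, and variables do not carry over. Pictures are saved under pics/ and viewed, at most 10 in all, crops included, and the job is handed in when it is done.

Besides the shell and the picture viewer there is one more tool, called after "Emit:" by a JSON object that holds its "api" and its "payload". arm_command: Moves the arm, as the interface text tells. Its arguments: {"type":"object","properties":{"moves":{"type":"array"},"fingers":{"type":"number"},"squeeze":{"type":"number"}},"required":["moves"]}

```bash
mkdir -p pics; ls; python3 - <<'E'
from bench import r
import cv2
for n in("top","side"):
    cv2.imwrite(f"pics/{n}0.png",cv2.cvtColor(r.camera(n),cv2.COLOR_RGB2BGR)); print(n,r.camera_info(n))
print(r.read_state())
E
```

```text
pics
top {'fx': 348.0591017526784, 'fy': 348.0591017526784, 'cx': 255.77597631535173, 'cy': 190.9761609084851, 'origin': array([0.28048612, 0.00254472, 1.18323025]), 'attitude': array([-0.06825577,  0.07470588,  0.73789634, -0.66728493])}
side {'fx': 469.40649313872245, 'fy': 469.40649313872245, 'cx': 255.59056861380606, 'cy': 179.8741175399761, 'origin': array([-0.16830368, -0.67134769,  0.92552653]), 'attitude': array([ 0.37116533, -0.16212368, -0.35216823,  0.8437593 ])}
{'time': 0.1, 'joint_positions': array([-1.14660202,  0.33281   , -0.06467661,  1.46084438,  0.02162191,
        1.34992572, -0.08848763]), 'joint_vel': array([ 2.56386113e-05, -9.66217584e-04,  5.80526459e-04, -8.52530002e-04,
        4.85631113e-04,  2.56621956e-04,  2.15672114e-04]), 'joint_torque': array([ 7.14471953e-04, -6.24541855e+01,  2.40550964e-02, -3.90721464e+01,
       -6.16070791e-02,  3.66045535e-02,  7.43746295e-05]), 'ee_pos': array([0.26992004, 0.56332169, 0.22183881]), 'eef_rot': array([ 2.21536751e-01,  9.75151809e-01, -6.38045772e-04, -9.98502833e-05]), 'ft_force': array([-1.17684345, -0.92072876,  0.23795063]), 'torque': array([-0.02640801, -0.01270378, -0.02774995]), 'grip_force': 0.0, 'width': 0.08700631509899043}
```

View pics/top0.png

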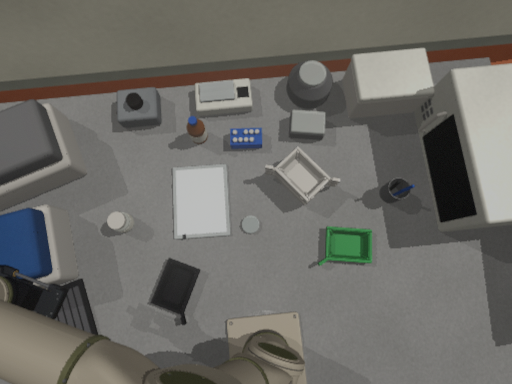

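View pics/side0.png

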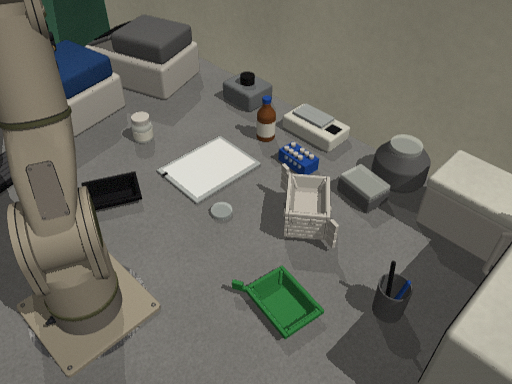

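The top view shows the white stack at about (303,174), with ears near (268,167) and (338,180). The black tray at (175,287) and the green one at (348,245) are look-alikes. The panel is at (201,202). I'll enlarge both views to see which ear is the upper one.

```bash
python3 - <<'E'
import cv2,numpy as np
t=cv2.imread("pics/top0.png")[140:215,255:350];s=cv2.imread("pics/side0.png")[155:255,270:350]
a=cv2.resize(t,None,fx=4.2,fy=4.2,interpolation=cv2.INTER_CUBIC);b=cv2.resize(s,None,fx=5,fy=5,interpolation=cv2.INTER_CUBIC)
o=np.zeros((500,800,3),np.uint8);o[:a.shape[0],:a.shape[1]]=a;o[:,400:]=b;cv2.imwrite("pics/crop.png",o)
E
```

```text
(no output)
```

View pics/crop.png

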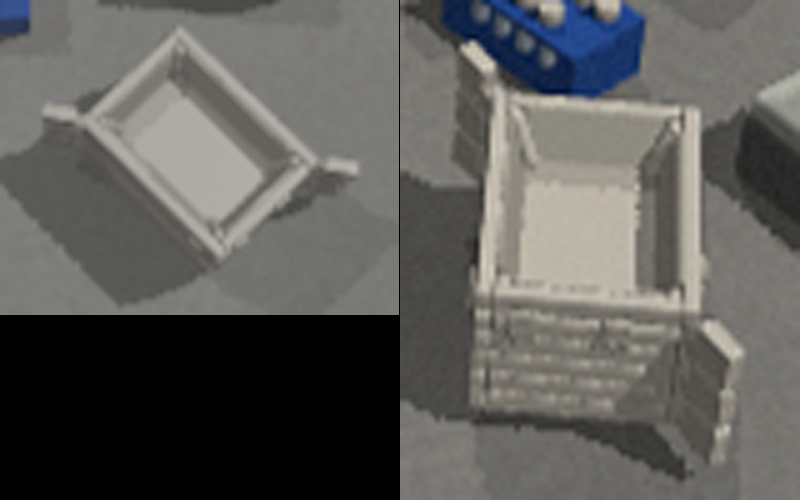

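```bash
cat > h.py <<'E'
import numpy as np
from bench import r
from scipy.spatial.transform import Rotation as R
def ray(n,p):
    c=r.camera_info(n)
    d=R.from_quat(c["attitude"]).apply([(p[0]-c["cx"])/c["fx"],-(p[1]-c["cy"])/c["fy"],-1]);return c["origin"],d
def plane(n,p,z):
    o,d=ray(n,p);return o+d*(z-o[2])/d[2]
def proj(n,P):
    c=r.camera_info(n);v=R.from_quat(c["attitude"]).inv().apply(np.asarray(P)-c["origin"])
    return c["cx"]-c["fx"]*v[...,0]/v[...,2],c["cy"]+c["fy"]*v[...,1]/v[...,2]
def tri(p,q):
    o1,d1=ray("top",p);o2,d2=ray("side",q)
    s=np.linalg.lstsq(np.c_[d1,-d2],o2-o1,rcond=None)[0];a=o1+s[0]*d1;b=o2+s[1]*d2
    return (a+b)/2,np.linalg.norm(a-b)
E
python3 - <<'E'
from h import *
np.set_printoptions(precision=4,suppress=True)
T=lambda x,y:((x+.5)/4.2-.5+255,(y+.5)/4.2-.5+140)
S=lambda x,y:((x-399.5)/5-.5+270,(y+.5)/5-.5+155)
for n,p in dict(L=(85,120),T=(180,28),R=(318,163),B=(222,252)).items(): print("top",n,plane("top",T(*p),.102))
for n,p in dict(nl=(475,300),nr=(700,306),fl=(497,95),fr=(698,108)).items(): print("side",n,plane("side",S(*p),.102))
print("earL",tri(T(45,110),S(466,47))); print("earR",tri(T(357,168),S(741,352)))
import cv2
t=cv2.imread("pics/top0.png");hsv=cv2.cvtColor(t,cv2.COLOR_BGR2HSV)
m=((hsv[...,2]>200)&(hsv[...,1]<40)).astype(np.uint8)
for c in cv2.findContours(m,0,2)[0]:
    if cv2.contourArea(c)>300:
        q=cv2.minAreaRect(c);print(q,plane("top",q[0],.01))
s=r.read_state();print(R.from_quat(s["eef_rot"]).as_matrix())
E
```

```text
top L [ 0.57   -0.0871  0.102 ]
top T [ 0.636  -0.1686  0.102 ]
top R [ 0.5185 -0.2597  0.102 ]
top B [ 0.4577 -0.1781  0.102 ]
side nl [ 0.4479 -0.1804  0.102 ]
side nr [ 0.5219 -0.2599  0.102 ]
side fl [ 0.568  -0.0888  0.102 ]
side fr [ 0.6356 -0.1707  0.102 ]
earL (array([ 0.5786, -0.0569,  0.11  ]), np.float64(0.000380772428579194))
earR (array([ 0.5132, -0.2902,  0.0989]), np.float64(0.0022471335396061064))
[[-0.9018  0.4321 -0.0005]
 [ 0.4321  0.9018 -0.0012]
 [-0.0001 -0.0013 -1.    ]]
```

Triangulating the ear tops gives z = 0.110 for the left ear, top (268,167) and side (285,167), and 0.099 for the right one, top (338,180). The left ear stands above the rim, so it's the top tray's, and the right one belongs to the second tray. Next I'll locate the panel and start moving.

```bash
python3 - <<'E'
from h import *
import cv2
t=cv2.imread("pics/top0.png");h=cv2.cvtColor(t,cv2.COLOR_BGR2HSV)
m=((h[...,2]>185)&(h[...,1]<40)).astype(np.uint8);m[:, :160]=0;m[:,240:]=0;m[:160]=0;m[250:]=0
c=max(cv2.findContours(m,0,2)[0],key=cv2.contourArea);q=cv2.minAreaRect(c);print(q,plane("top",q[0],.01))
E
```

```text
((200.0738525390625, 200.8292236328125), (63.790523529052734, 47.75968551635742), 86.8201675415039) [0.50543525 0.17269079 0.01      ]
```

Emit:
{"api": "arm_command", "payload": {"moves": [-2.75,-2.2,0,0,-2.75,-2.2,0,0,-2.75,-2.2,0,0,-2.75,-2.2,0,0,-2.75,-2.2,0,0,-2.75,-2.2,0,0,-2.75,-2.2,0,0,-2.75,-2.2,0,0,-2.75,-2.2,0,0,-2.75,-2.2,0,0], "fingers": 60, "squeeze": 15}}

```text
time: 0.93
ee_pos: [0.4233, 0.2447, 0.2224]
eef_rot: [0.222, 0.975, 0.0, -0.0]
ft_force: [-0.7, 0.5, 0.2]
width: 0.0527
grip_force: 0.0
```

Emit:
{"api": "arm_command", "payload": {"moves": [-2.75,-2.2,0,0,-2.75,-2.2,0,0,-2.75,-2.2,0,0,-2.75,-2.2,0,0,-2.75,-2.2,0,0,-2.75,-2.2,0,0,-2.75,-2.2,0,0,-2.75,-2.2,0,0,-2.75,-2.2,0,0,-2.75,-2.2,0,0]}}

```text
time: 1.77
ee_pos: [0.5762, -0.0723, 0.2223]
eef_rot: [0.221, 0.975, 0.0, -0.0]
ft_force: [0.1, 0.9, 1.0]
width: 0.052
grip_force: 0.0
```

Emit:
{"api": "arm_command", "payload": {"moves": [0,0,0,6.7,0,0,0,6.7,0,0,0,6.7,0,0,0,6.7,0,0,0,6.7,0,0,0,6.7,0,0,0,6.7,0,0,0,6.7,0,0,0,6.7,0,0,0,6.7,0,0,0,6.7,0,0,0,6.7]}}

```text
time: 2.77
ee_pos: [0.5757, -0.0707, 0.2222]
eef_rot: [0.8, 0.6, -0.0, -0.0]
ft_force: [-0.5, 0.5, -0.7]
width: 0.0523
grip_force: 0.0
```

Emit:
{"api": "arm_command", "payload": {"moves": [0,0,1.5,0,0,0,1.5,0,0,0,1.5,0,0,0,1.5,0,0,0,1.5,0,0,0,1.5,0,0,0,0,0]}}

```text
time: 3.35
ee_pos: [0.5741, -0.0704, 0.1295]
eef_rot: [0.799, 0.602, -0.002, -0.001]
ft_force: [0.2, -0.1, -1.5]
width: 0.0519
grip_force: 0.0
```

```bash
python3 - <<'E'
from h import *
import cv2
t=r.camera("top");s=r.camera("side");cv2.imwrite("pics/s1.png",s[...,::-1]);cv2.imwrite("pics/t1.png",t[...,::-1])
o=np.hstack([cv2.resize(t[130:210,240:320],(400,400),interpolation=2),cv2.resize(s[130:230,250:350],(400,400),interpolation=2)])
cv2.imwrite("pics/c1.png",o[...,::-1]);print(r.read_state()["ee_pos"],proj("side",[.575,-.0712,.114]),proj("side",r.read_state()["ee_pos"]))
E
```

```text
[ 0.57559544 -0.07084452  0.13241456] (np.float64(286.03725649141853), np.float64(165.8920155282585)) (np.float64(286.47556991950285), np.float64(160.4181180784344))
```

View pics/c1.png

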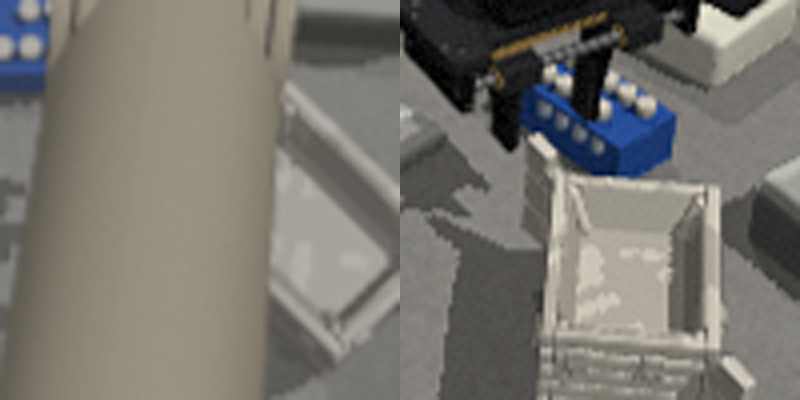

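The side crop shows the fingers on either side of the ear: finger tips at full-frame (276,167) and (296,160), and the ear top at (285,167). I'll go down and close.

Emit:
{"api": "arm_command", "payload": {"moves": [0.05,0,1,0,0,0,1,0,0,0,1,0,0,0,1.1,0,0,0,0,0,0,0,0,0]}}

```text
time: 3.95
ee_pos: [0.5755, -0.0703, 0.0907]
eef_rot: [0.799, 0.602, -0.001, -0.0]
ft_force: [0.4, -0.5, 0.2]
width: 0.0523
grip_force: 0.0
```

```bash
python3 -c "
from h import *
s=r.read_state();print(s['ee_pos'],s['ft_force'])"
```

```text
[ 0.57552025 -0.07032279  0.09066443] [ 0.38832409 -0.46683297  0.16368923]
```

Emit:
{"api": "arm_command", "payload": {"moves": [0,0,0,0,0,0,0,0,0,0,0,0,0,0,0,0], "fingers": 18}}

```text
time: 4.28
ee_pos: [0.5764, -0.0703, 0.0919]
eef_rot: [0.799, 0.602, 0.0, 0.0]
ft_force: [0.7, 0.9, -0.1]
width: 0.0333
grip_force: 0.0
```

```bash
python3 - <<'E'
from h import *
import cv2
s=r.camera("side");t=cv2.imread("pics/top0.png")
cv2.imwrite("pics/c2.png",cv2.resize(s[140:215,255:355],(800,600),interpolation=2)[...,::-1]);x=r.read_state();print(x["ee_pos"],x["ft_force"],x["width"])
E
```

```text
[ 0.57628717 -0.07029533  0.09185376] [ 0.55937123 -0.24725733  0.19921566] 0.02883257855616474
```

View pics/c2.png

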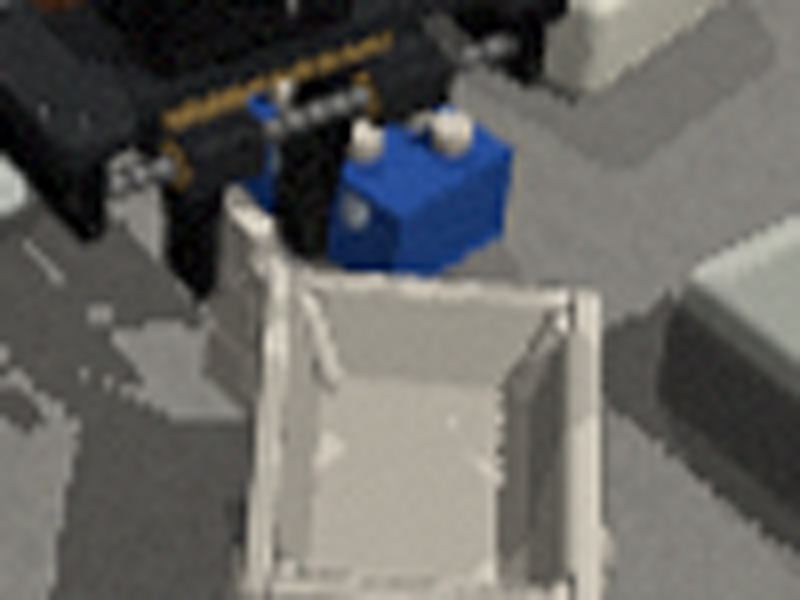

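The fingers straddle the fin, at about crop (195,230) and (305,190). Closing now.

Emit:
{"api": "arm_command", "payload": {"moves": [0,0,0,0,0,0,0,0,0,0,0,0,0,0,0,0,0,0,0,0,0,0,0,0,0,0,0,0,0,0,0,0], "fingers": 0, "squeeze": 15}}

```text
time: 5.0
ee_pos: [0.5761, -0.0702, 0.0916]
eef_rot: [0.799, 0.602, 0.0, -0.0]
ft_force: [0.3, -0.4, 1.4]
width: 0.0098
grip_force: 15.0
```

Emit:
{"api": "arm_command", "payload": {"moves": [-0.03,0,-0.25,0,-0.04,0,-0.25,0,-0.03,0,-0.25,0,-0.04,0,-0.3,0,0,0,0,0,0,0,0,0]}}

```text
time: 5.5
ee_pos: [0.5759, -0.0716, 0.1023]
eef_rot: [0.799, 0.602, 0.0, 0.0]
ft_force: [1.2, 1.4, -0.3]
width: 0.0099
grip_force: 15.0
```

Emit:
{"api": "arm_command", "payload": {"moves": [-0.05,0,-0.25,0,-0.05,0,-0.25,0,-0.05,0,-0.25,0,-0.05,0,-0.29,0,0,0,0,0,0,0,0,0]}}

```text
time: 6.0
ee_pos: [0.5751, -0.0735, 0.1126]
eef_rot: [0.799, 0.602, 0.0, -0.0]
ft_force: [-1.0, 1.5, -0.7]
width: 0.01
grip_force: 15.0
```

```bash
python3 - <<'E'
from h import *
import cv2
s=r.camera("side")
cv2.imwrite("pics/c3.png",cv2.resize(s[140:260,230:390],(800,600),interpolation=2)[...,::-1]);x=r.read_state();print(x["ee_pos"],x["ft_force"],x["torque"],x["width"])
E
```

```text
[ 0.57512867 -0.07342111  0.11251732] [0.66049544 2.42798568 0.76640016] [ 0.30560722  0.13215082 -0.10348221] 0.009795302815586486
```

View pics/c3.png

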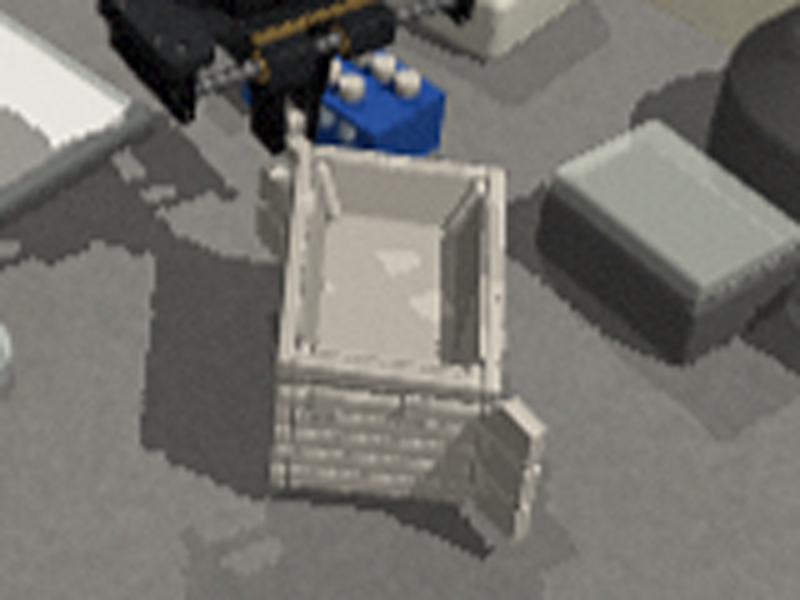

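The ear has lifted clear of the lower ear (crop (272,172)), and the pile hasn't moved. Continuing along the arc.

Emit:
{"api": "arm_command", "payload": {"moves": [-0.06,0,-0.25,0,-0.06,0,-0.25,0,-0.06,0,-0.25,0,-0.07,0,-0.28,0,0,0,0,0,0,0,0,0]}}

```text
time: 6.55
ee_pos: [0.5745, -0.0764, 0.123]
eef_rot: [0.799, 0.602, 0.0, 0.0]
ft_force: [0.0, 0.8, -0.0]
width: 0.0097
grip_force: 15.0
```

Emit:
{"api": "arm_command", "payload": {"moves": [-0.07,0,-0.25,0,-0.07,0,-0.25,0,-0.08,0,-0.25,0,-0.08,0,-0.26,0,0,0,0,0,0,0,0,0]}}

```text
time: 7.05
ee_pos: [0.5737, -0.0789, 0.133]
eef_rot: [0.799, 0.602, 0.0, 0.0]
ft_force: [0.7, 0.5, -2.1]
width: 0.01
grip_force: 15.0
```

```bash
python3 - <<'E'
from h import *
import cv2
s=r.camera("side")
cv2.imwrite("pics/c4.png",cv2.resize(s[130:250,230:390],(800,600),interpolation=2)[...,::-1]);x=r.read_state();print(x["ee_pos"],x["ft_force"],x["torque"],x["width"])
E
```

```text
[ 0.57364825 -0.07882141  0.13285592] [ 0.44769129 -0.44797645 -1.15702908] [0.0392947  0.06259979 0.04741868] 0.009963161156153933
```

View pics/c4.png

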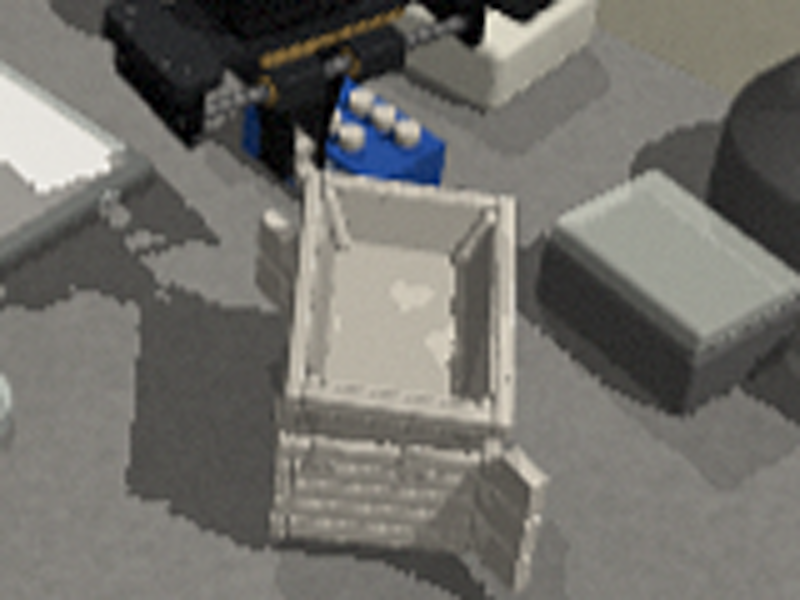

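The pile stands and the tray is tilted about 12°, with only the far corner, crop (500,435), still touching. I'll firm up the grip, go a little further along the arc, then lift.

Emit:
{"api": "arm_command", "payload": {"moves": [-0.09,0,-0.25,0,-0.09,0,-0.25,0,0,0,0,0,0,0,0,0]}}

```text
time: 7.43
ee_pos: [0.5732, -0.0807, 0.138]
eef_rot: [0.799, 0.602, 0.0, 0.0]
ft_force: [0.6, 1.0, -1.9]
width: 0.0097
grip_force: 15.0
```

Emit:
{"api": "arm_command", "payload": {"moves": [0,0,0,0,0,0,0,0,0,0,0,0,0,0,-0.25,0,0,0,-0.25,0,0,0,-0.25,0,0,0,-0.25,0,0,0,-0.5,0,0,0,-0.5,0,0,0,0,0,0,0,0,0], "squeeze": 40}}

```text
time: 8.35
ee_pos: [0.5734, -0.0806, 0.1583]
eef_rot: [0.799, 0.602, 0.0, 0.0]
ft_force: [-1.0, 0.4, -0.7]
width: 0.01
grip_force: 40.0
```

Emit:
{"api": "arm_command", "payload": {"moves": [0,0,-0.7,0,0,0,-0.7,0,0,0,-0.7,0,0,0,-0.7,0,0,0,-0.7,0,0,0,-0.7,0,0,0,0,0,0,0,0,0]}}

```text
time: 9.02
ee_pos: [0.5733, -0.0806, 0.2003]
eef_rot: [0.799, 0.602, 0.0, 0.0]
ft_force: [-0.8, 1.8, -1.6]
width: 0.0098
grip_force: 40.0
```

```bash
python3 - <<'E'
from h import *
import cv2
s=r.camera("side")
cv2.imwrite("pics/c5.png",cv2.resize(s[110:260,220:420],(800,600),interpolation=2)[...,::-1]);x=r.read_state();print(x["ee_pos"],x["ft_force"],x["torque"],x["width"])
E
```

```text
[ 0.57308915 -0.08054149  0.19976343] [ 0.04950732 -0.59682684 -1.20918935] [-0.03162813  0.0539396  -0.06422574] 0.009955962126970759
```

View pics/c5.png

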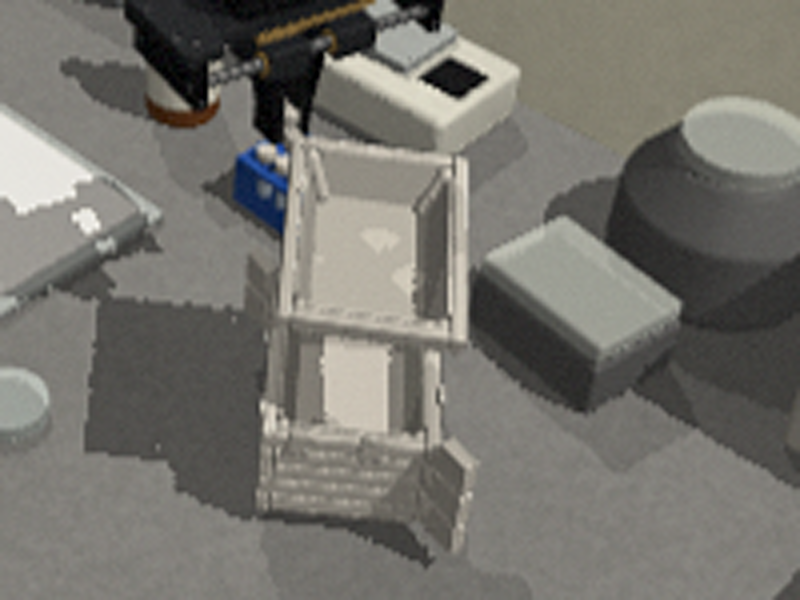

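The tray is off. It's held open side up at about 13° tilt, with the pile standing. I'll raise it and carry it over the panel.

Emit:
{"api": "arm_command", "payload": {"moves": [0,0,-0.7,0,0,0,-1.2,0,0,0,-1.2,0,0,0,-1.2,0,0,0,-1.2,0,0,0,-0.9,0,0,0,-0.6,0,0.4,-0.2,0,0,0.8,-0.3,0,0,1.2,-0.5,0,0,1.6,-0.7,0,0]}}

```text
time: 9.98
ee_pos: [0.5673, -0.0372, 0.269]
eef_rot: [0.799, 0.601, -0.001, -0.0]
ft_force: [0.7, -0.4, -0.2]
width: 0.0096
grip_force: 40.0
```

Emit:
{"api": "arm_command", "payload": {"moves": [1.6,-0.7,0,0,1.6,-0.7,0,0,1.6,-0.7,0,0,1.6,-0.7,0,0,1.6,-0.7,0,0,1.6,-0.7,0,0,1.6,-0.7,0,0,1.6,-0.7,0,0,1.6,-0.7,0,0,1.6,-0.7,0,0,1.6,-0.7,0,0,1.6,-0.7,0,0]}}

```text
time: 10.98
ee_pos: [0.539, 0.172, 0.269]
eef_rot: [0.798, 0.602, -0.001, -0.0]
ft_force: [-0.1, 0.4, -1.0]
width: 0.0101
grip_force: 40.0
```

Emit:
{"api": "arm_command", "payload": {"moves": [1.6,-0.7,0,0,1.6,-0.7,0,0,1.6,-0.7,0,0,1.4,-0.5,0,0,1.2,-0.4,0,0,0.9,-0.3,0,0,0.6,-0.1,0,0,0.3,0,0,0,0,0,0,0,0,0,0,0,0,0,0,0,0,0,0,0]}}

```text
time: 11.98
ee_pos: [0.5329, 0.2673, 0.27]
eef_rot: [0.799, 0.601, 0.0, 0.0]
ft_force: [-0.1, 0.2, -0.7]
width: 0.0096
grip_force: 40.0
```

```bash
python3 - <<'E'
from h import *
import cv2
s=r.camera("side");t=r.camera("top");x=r.read_state();P=x["ee_pos"]
c=P-[.027,.095,.03];print(P,x["ft_force"],c,proj("side",c),proj("top",c))
o=np.hstack([s[:300],t[:300]]);o=cv2.resize(o,(800,234),interpolation=3)
o=np.vstack([cv2.resize(t[100:283,150:394],(800,600))[:366] ,o]);o=cv2.resize(np.hstack([s[90:340,60:440]]),(800,526),interpolation=2)
cv2.imwrite("pics/c6.png",o[...,::-1]);cv2.imwrite("pics/t6.png",t[...,::-1])
E
```

```text
[0.53280525 0.26757562 0.26999598] [ 0.74688726  0.25204783 -0.43443949] [0.50580525 0.17257562 0.23999598] (np.float64(203.17267794958445), np.float64(99.7748417969628)) (np.float64(187.02774917453505), np.float64(186.30442269899788))
```

View pics/c6.png

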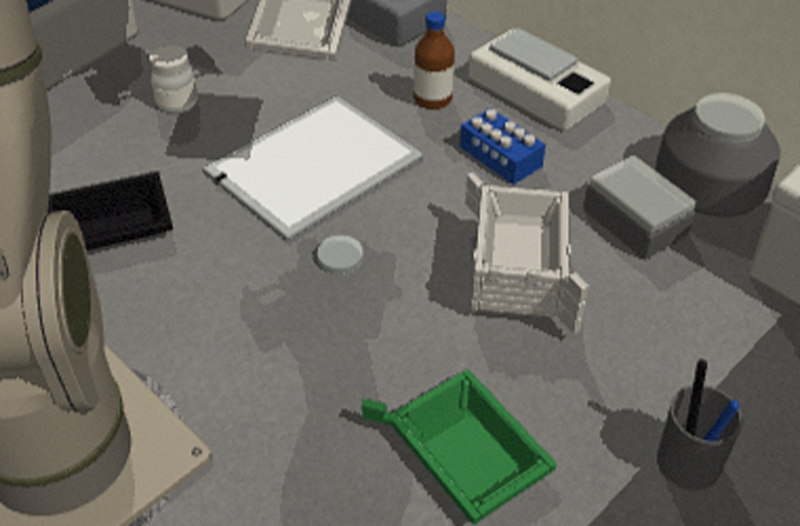

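View pics/t6.png

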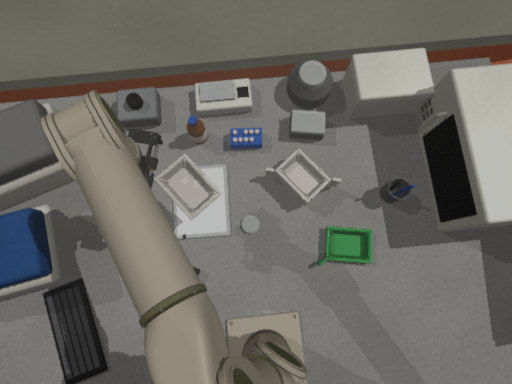

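The tray's centre appears at (188,187) in the top view, against (187,186) predicted for a point above the panel's middle. It's open side up, the pile hasn't moved and nothing else is disturbed. Handing in.

```bash
python3 -c "
from bench import r
print(r.close_job())"
```

```text
the job is handed in; nothing more can be done
None
```

I peeled the top tray off ear corner first and am holding it open side up, tilted about 13°, with its middle over the light panel; the rest of the stack stayed put and the job was handed in at about 12 s.

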